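# Find and tag the tired isolation mount

## Task

One of the three spring isolation mounts on the optical table has gone soft. With closed fingertips press each round pad down a few millimetres and let it up again, in turn from the robot's left to its right, to feel which spring is the softest; then push the yellow tag on that mount fully down and let go. Leave the other two tags up, and do not move or lift the lens post, the lens case or the screwdriver.

Things in the scene. Friction and masses are not known exactly. Their poses are not given: they have to be found in the camera images.
- left: The isolation mount on the robot's left (+y): one of three that look exactly alike, bolted down in a row. Black base plate 150 x 66 x 20 mm high, origin at the centre of its underside, on the table, axes parallel to the world's. On it, 40 mm along +x, a round pad on a coil spring; 45 mm along -x (towards the robot) a yellow tag in an aluminium housing 36 x 36 mm, top 42 mm above the table.
- left_pad (a point): Fixed point: centre of the top of the left mount's pad at rest, 68 mm above the table. The pad is an aluminium disc 52 mm across with a black rubber top 48 mm across; it goes straight down when pressed, up to 14 mm, and springs back when let go.
- left_tag (a point): Fixed point: centre of the top of the left mount's tag while it is up, 60 mm above the table. The tag is a yellow plastic block 26 x 26 mm standing 18 mm above its housing; it goes straight down 12 mm to its stop.
- middle: The isolation mount at the middle, just like the left one.
- middle_pad (a point): Fixed point: centre of the top of the middle mount's pad at rest, as left_pad.
- middle_tag (a point): Fixed point: centre of the top of the middle mount's tag while it is up, as left_tag.
- right: The isolation mount at the robot's right (-y), just like the left one.
- right_pad (a point): Fixed point: centre of the top of the right mount's pad at rest, as left_pad.
- right_tag (a point): Fixed point: centre of the top of the right mount's tag while it is up, as left_tag.
- pad_a (a joint): How far the pad on spring unit a is pressed down, m: 0 at rest to 0.014 bottomed. Units a, b and c sit on the left, middle and right mounts in an unknown order, each with its own pad and tag. Every pad starts to move at about 0.8 N; then the three springs differ: about 0.4, 0.8 and 1.2 N per mm.
- tag_a (a joint): How far the tag on spring unit a is pushed down, m: 0 up (as it starts) to 0.012 fully down. No spring: it slides at about 3 N and stays where it is left.
- pad_b (a joint): How far the pad on spring unit b is pressed down, as pad_a.
- tag_b (a joint): How far the tag on spring unit b is pushed down, as tag_a.
- pad_c (a joint): How far the pad on spring unit c is pressed down, as pad_a.
- tag_c (a joint): How far the tag on spring unit c is pushed down, as tag_a.
- lens_post: Bystander: a small round lens (40 mm across) in a black ring on a steel post with a round black foot (44 mm across), 88 mm tall in all, loose, beyond the mounts. Origin at the centre of its underside.
- lens_case: Bystander: two stacked clear plastic lens cases joined as one, 70 x 70 x 41 mm, with a white label, loose, beyond the mounts. Origin at the centre of its underside.
- driver: Bystander: a yellow-handled screwdriver 170 mm long, lying loose to the right of the mounts, under 35 mm high. It lies along its x axis, handle to its -x.
There are look-alikes about, which are no part of the job. What is shaped like the left but purple or red is not meant.

How it is judged:
On the way, in this order (a step that is already met when the one before it is completed fails the run):
1. the pad of the left mount is pressed down at least 2 mm (horizontal distance between the grasp point and left_pad below 0.05 m and value of joint any of pad_a, pad_b, pad_c above 0.002 m), for 0.04 s.
2. the pad of the middle mount is pressed down at least 2 mm (horizontal distance between the grasp point and middle_pad below 0.05 m and value of joint any of pad_a, pad_b, pad_c above 0.002 m), for 0.04 s.
3. the pad of the right mount is pressed down at least 2 mm (horizontal distance between the grasp point and right_pad below 0.05 m and value of joint any of pad_a, pad_b, pad_c above 0.002 m), for 0.04 s.
4. the tag of the softest mount is pushed down at least 10 mm (value of joint tag_c above 0.01 m), for 0.1 s.
At the end, for the whole second after the job is handed in: The tag of the softest mount is at least 10 mm down (of 12), the other two tags are less than 3 mm down, all three pads are back up (within 2 mm), and the lens post, lens case and screwdriver are within 20 mm of where they started (value of joint tag_c above 0.01 m and value of joint each of tag_a, tag_b below 0.003 m and value of joint each of pad_a, pad_b, pad_c below 0.002 m and distance of each of lens_post, lens_case, driver from where it was at the start of the episode below 0.02 m); the robot touches nothing.
It fails at once if the tag of a mount that is not the softest is pushed down 4 mm or more (value of joint any of tag_a, tag_b above 0.004 m).
It fails at once if a bystander is moved or lifted by 25 mm or more (distance of any of lens_post, lens_case, driver from where it was at the start of the episode above 0.025 m).
It also fails if it takes over 51 s, if anything falls off the work surface, if the arm or the gripper's body presses on something with over 40 N, if the wrist force passes 120 N, or if a joint passes its speed limit or range.

## Robot

A 7-joint arm with a two-finger parallel gripper is mounted at the origin on the work surface. World frame = base frame: x ahead of the robot, y to its left, z up, the work surface at z = 0. Lengths are in m, angles in rad, forces in N, time in s.
With the tool pointing down it reaches from about 0.4 to 0.85 m from the base axis. Payload 10.4 kg.
Tool frame: the origin (TCP) lies at the very end of the fingers, on their centre line; the grasp point (between the pads) lies 19 mm behind it; y points along the fingers, z is the direction in which the jaws open and shut, and the axes are right-handed (so a half turn about y gives the same grasp; the last joint's range is limited). The gripper opens to 85 mm and grips with 20 to 120 N. Pads are 22 mm wide; open, the fingers measure 114 mm over their backs; the gripper's body (76 mm by 85 mm) begins 54 mm behind the grasp point. The pads swing forward as they close: fully open they stand 13 mm farther back than shut.
Start: joints at [1.173, 0.332, -0.065, 1.46, 0.022, 1.35, -0.088], TCP at [0.229, -0.582, 0.231] pointing down, gripper open.
Joint ranges: [-2.6, 2.6], [-0.5, 2.12], [-1.47, 1.34], [0.16, 2.42], [-1.27, 4.41], [0.06, 2.06], [-2.6, 2.6]. Speed limits (rad/s): [2.22, 2.22, 2.79, 2.79, 3.14, 3.14, 3.14].

## Interface

Orientations are given as a unit quaternion [x, y, z, w].
In Python, from workcell import manip gives the robot as it stands.
- The arm moves only by the shell command python3 -m jog 'ROWS' [FORCE]. ROWS is JSON, a list of rows, each an object with "dp": the shift along the tool's x, y, z in units of 50 mm (1.0 is 50 mm), a list of three; "turn": the turn about the tool's y in units of 5 degrees (1.0 is 5 degrees); "claw": the finger opening in mm, from 0 to 85.4. In form: [{"dp": [x, y, z], "turn": turn, "claw": claw}, ...]. A call has 1 to 20 rows; each row shifts and turns the commanded pose from where the row before left it, along the tool's axes as they then stand; what a row does not reach is not made up. A row lasts 1/8 s, in which the tool goes at most 62.5 mm and 10.7 degrees, less where a joint would pass 70% of its speed; a pose out of reach is approached as far as the arm can. A call is refused whole if a number of a shift passes 1 or a number of a turn 1, either way. A call with a gripper value outside its range is refused whole. The fingers move at their own pace and stop on an object; FORCE is the grip in N (left out, the last holds). Time passes only in rows, so rows that do not move let the fingers close. It gives the time, the measured TCP pose, the force and the opening at its end, in the units of the state.
- manip.get_obs(): the state, without advancing time (a new reading comes with each control period).
- manip.camera(name): name is "scene" or "top" or "wrist"; returns a dict with "frame" (384x512x3 uint8, blue, green, red), "depth" (384x512 float32, m along the optical axis (not along the pixel's ray), 0 where there is no reading), "fx", "fy", "cx", "cy" (pixels), "k1" (the pictures are not rectified: a ray, as slopes to the right and down, at radius r is drawn at 1 + k1 r^2 times it, then the intrinsics apply), "R" (3x3) and "t" (3): a world point X has camera coordinates R X + t. Camera axes: x right, y down, z forward; pixel columns grow to the right and rows downward; lengths in m; the calibration is good to about 2 mm. A picture is of the moment at which its call begins.
- manip.hand_in(): hands the job in, once; it reports no verdict.
The state is a dict: "clock": time; "joint_pos": joint angles; "joint_velocities": joint speeds; "tau": joint torques, N m; "position": TCP position; "ee_rot": TCP orientation; "ft_force": force on the tool from outside, world axes, zero at the start; "torque": the same for the moment, N m; "grip_width": opening from 0.0 (shut) to 1.0 (fully open).
Only numpy, scipy, OpenCV 4.12 (cv2) and the standard library are available. Lean on these libraries where they do the work, as an engineer would, in place of code of your own. Each camera call takes 0.05 s, during which the arm holds its last target. There are 200 camera calls.

## Working session

There is one attempt and no reset: what is moved stays moved. The work goes in short steps, Python scripts to look and compute and a shell command to move; the robot and the scene stay as the last step left them, time stands still between calls to the robot, and variables do not carry over. Pictures are saved under pics/ and viewed, about 8 in all and at most 12, crops included, and the job is handed in when it is done.

```bash
ls; mkdir -p pics; cat > h.py <<'E'
import numpy as np, cv2
from workcell import manip
def pts(c):
    h,w=c["depth"].shape
    u,v=np.meshgrid(np.arange(w),np.arange(h))
    K=np.array([[c["fx"],0,c["cx"]],[0,c["fy"],c["cy"]],[0,0,1.]])
    p=cv2.undistortPoints(np.stack([u,v],-1).reshape(-1,1,2).astype(float),K,np.array([c["k1"],0,0,0.])).reshape(h,w,2)
    d=c["depth"]
    P=np.dstack([p*d[...,None],d])
    W=(P-np.array(c["t"]))@np.array(c["R"])
    W[d==0]=np.nan
    return W
E
python3 - <<'E'
from h import *
a=manip.camera("scene");b=manip.camera("top")
np.savez("top.npz",**b);np.savez("scene.npz",**a)
cv2.imwrite("pics/scene.png",a["frame"]);cv2.imwrite("pics/top.png",b["frame"])
o=manip.get_obs();print(o)
from scipy.spatial.transform import Rotation as R
print(R.from_quat(o["ee_rot"]).as_matrix().round(3))
E
```

```text
pics
{'clock': 0.1, 'joint_pos': array([ 1.17341632,  0.3328478 , -0.06473147,  1.46089363,  0.02160742,
        1.34990059, -0.08849669]), 'joint_velocities': array([ 5.75733808e-04, -2.78496093e-03,  2.62379870e-04, -1.73629182e-03,
        1.46862182e-04,  3.14417779e-04,  4.08076878e-05]), 'tau': array([ 9.93738468e-04, -6.26745415e+01,  4.87029820e-02, -3.92429137e+01,
        1.62475999e-02,  6.96595263e-03, -1.38048690e-04]), 'position': array([ 0.22867397, -0.58128327,  0.23055381]), 'ee_rot': array([-0.13185904,  0.69519007, -0.69425848,  0.13164011]), 'ft_force': array([-0.50481316, -0.00995059,  0.16025193]), 'torque': array([ 0.02149192,  0.04275993, -0.02558961]), 'grip_width': 0.9995357245780532}
[[-0.931 -0.001  0.366]
 [-0.366  0.001 -0.931]
 [ 0.    -1.    -0.001]]
```

View pics/top.png

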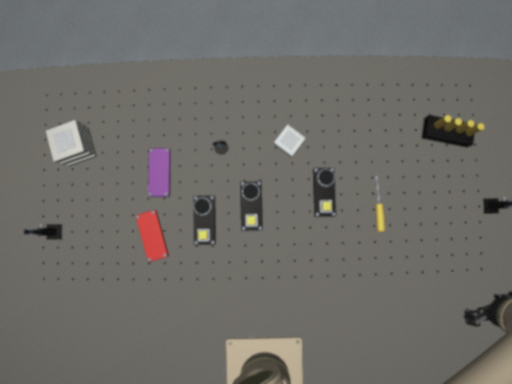

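View pics/scene.png

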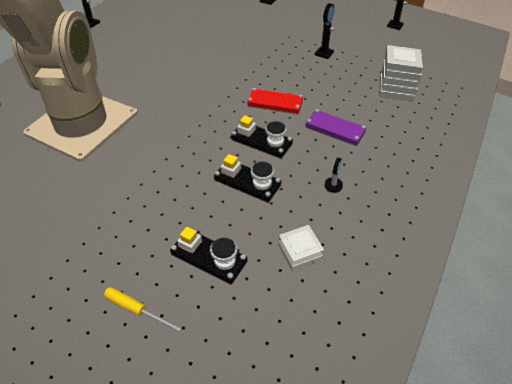

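The top view shows three black mounts with pads at (203,206), (250,191) and (326,177), and their yellow tags at (204,236), (251,220) and (327,206). The red plate (152,235) and purple plate (158,172) are look-alikes. The screwdriver is at (380,210), the lens post at (220,147) and the lens case at (290,140). Next I'll measure positions and make one enlarged crop.

```bash
python3 - <<'E'
from h import *
for n in("top","scene"):
    c=dict(np.load(n+".npz")); W=pts(c); f=c["frame"].astype(int)
    hsv=cv2.cvtColor(c["frame"],cv2.COLOR_BGR2HSV)
    yel=((hsv[...,0]>20)&(hsv[...,0]<35)&(hsv[...,1]>130)&(hsv[...,2]>120)).astype(np.uint8)
    k,L,s,ce=cv2.connectedComponentsWithStats(yel)
    for i in range(1,k):
        if s[i,4]<15: continue
        q=W[L==i]; q=q[q[:,2]>np.nanmax(q[:,2])-0.006] 
        print(n,"tag",ce[i].round(),s[i,4],np.nanmedian(q,0).round(4),((np.nanmin(q,0)+np.nanmax(q,0))/2).round(4))
    m=((W[...,2]>.060)&(W[...,2]<.078)&(f.max(2)<90)&(W[...,0]>.3)).astype(np.uint8)
    k,L,s,ce=cv2.connectedComponentsWithStats(m)
    for i in range(1,k):
        if s[i,4]<30: continue
        q=W[L==i]; print(n,"pad",ce[i].round(),s[i,4],q.mean(0).round(4),((q.min(0)+q.max(0))/2).round(4))
    if n=="top": cv2.imwrite("pics/crop.png",cv2.resize(c["frame"][130:260,130:400],None,fx=2.9,fy=2.9,interpolation=cv2.INTER_CUBIC))
E
```

```text
top tag [447. 119.] 38 [ 0.7477 -0.546   0.1593] [ 0.7475 -0.5464  0.1608]
top tag [458. 122.] 37 [ 0.7402 -0.5833  0.151 ] [ 0.7419 -0.582   0.1521]
top tag [470. 124.] 35 [ 0.7381 -0.6159  0.1621] [ 0.7376 -0.6177  0.1638]
top tag [480. 126.] 28 [ 0.7284 -0.6524  0.1519] [ 0.7282 -0.6504  0.1526]
top tag [380. 218.] 170 [ 0.4743 -0.367   0.0283] [ 0.4729 -0.365   0.03  ]
top pad [ 85. 139.] 52 [0.7311 0.5291 0.0684] [0.7309 0.5273 0.0688]
top pad [326. 177.] 207 [ 0.5979 -0.1977  0.0686] [ 0.5983 -0.1966  0.0695]
top pad [250. 191.] 206 [0.5609 0.0265 0.0682] [0.5623 0.025  0.0689]
top pad [201. 206.] 199 [0.5208 0.1719 0.0678] [0.5213 0.1718 0.0682]
scene tag [246. 121.] 117 [0.4373 0.1675 0.0582] [0.4364 0.1691 0.0588]
scene tag [230. 161.] 140 [0.4758 0.0264 0.0593] [0.4758 0.026  0.0602]
scene tag [188. 235.] 192 [ 0.5153 -0.1976  0.059 ] [ 0.5133 -0.1969  0.0593]
scene tag [124. 300.] 540 [ 0.4769 -0.3682  0.0241] [ 0.4764 -0.3682  0.025 ]
scene pad [398.   9.] 33 [0.6013 0.9697 0.0681] [0.6    0.9688 0.0686]
scene pad [325.  36.] 43 [0.4522 0.6493 0.0687] [0.4514 0.6502 0.0689]
scene pad [275. 127.] 177 [0.5213 0.1685 0.0677] [0.5202 0.1691 0.0678]
scene pad [262. 169.] 240 [0.5616 0.0256 0.0676] [0.5614 0.026  0.0677]
scene pad [335. 170.] 30 [0.7067 0.0992 0.0702] [0.7061 0.0998 0.0691]
scene pad [223. 247.] 385 [ 0.5979 -0.1981  0.0676] [ 0.596  -0.1975  0.0672]
```

View pics/crop.png

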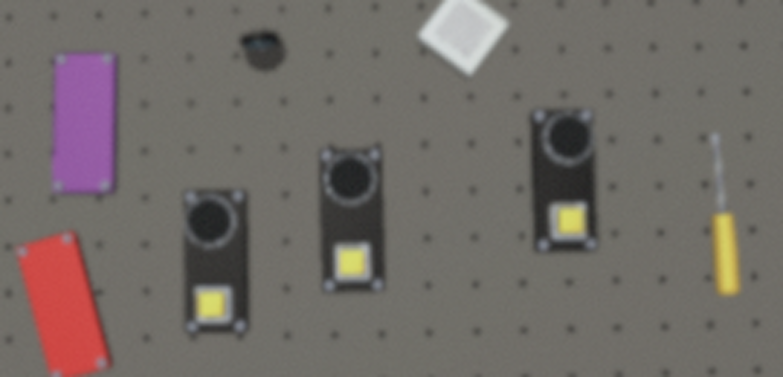

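```bash
python3 -m jog '[{"dp":[-0.82,0,-0.5],"turn":0,"claw":0},{"dp":[-0.82,0,-0.5],"turn":0,"claw":0},{"dp":[-0.82,0,-0.5],"turn":0,"claw":0},{"dp":[-0.82,0,-0.5],"turn":0,"claw":0},{"dp":[-0.82,0,-0.5],"turn":0,"claw":0},{"dp":[-0.82,0,-0.5],"turn":0,"claw":0},{"dp":[-0.82,0,-0.5],"turn":0,"claw":0},{"dp":[-0.82,0,-0.5],"turn":0,"claw":0},{"dp":[-0.82,0,-0.5],"turn":0,"claw":0},{"dp":[-0.82,0,-0.5],"turn":0,"claw":0},{"dp":[-0.34,0,-0.86],"turn":0,"claw":0},{"dp":[-0.34,0,-0.86],"turn":0,"claw":0},{"dp":[-0.34,0,-0.86],"turn":0,"claw":0},{"dp":[-0.34,0,-0.86],"turn":0,"claw":0},{"dp":[-0.34,0,-0.86],"turn":0,"claw":0},{"dp":[-0.34,0,-0.86],"turn":0,"claw":0},{"dp":[-0.34,0,-0.86],"turn":0,"claw":0},{"dp":[-0.34,0,-0.86],"turn":0,"claw":0},{"dp":[0,0,0],"turn":0,"claw":0},{"dp":[0,0,0],"turn":0,"claw":0}]'
cat > go.py <<'E'
import sys
from h import *
from scipy.spatial.transform import Rotation as R
o=manip.get_obs(); r=R.from_quat(o["ee_rot"])
print("t",round(o["clock"],2),"pos",o["position"].round(4),"F",o["ft_force"].round(2),"w",round(o["grip_width"],3),"tooly",r.as_matrix()[:,1].round(3))
T={"L":(.521,.1695),"M":(.561,.026),"R":(.5975,-.1975),"l":(.436,.1695),"m":(.476,.026),"r":(.5135,-.1975)}
for k,v in T.items():
    print(k,(r.inv().apply(np.array([*v,o["position"][2]])-o["position"])/.05).round(3))
E
python3 go.py
```

```text
clock: 2.6
position: [0.5195, 0.1703, 0.2309]
ee_rot: [0.132, -0.695, 0.695, -0.131]
ft_force: [0.2, -0.5, 0.4]
grip_width: -0.001
t 2.6 pos [0.5195 0.1703 0.2309] F [ 0.21 -0.52  0.44] w -0.001 tooly [-0.001 -0.001 -1.   ]
L [-0.023 -0.     0.026]
M [2.830e-01 1.000e-03 2.989e+00]
R [1.238e+00 4.000e-03 7.417e+00]
l [ 1.559e+00  1.000e-03 -5.960e-01]
m [1.865e+00 2.000e-03 2.367e+00]
r [2.802e+00 5.000e-03 6.802e+00]
```

```bash
python3 -m jog '[{"dp":[0,0.75,0],"turn":0,"claw":0},{"dp":[0,0.75,0],"turn":0,"claw":0},{"dp":[0,0.75,0],"turn":0,"claw":0},{"dp":[0,0.7,0],"turn":0,"claw":0},{"dp":[0,0.05,0],"turn":0,"claw":0},{"dp":[0,0,0],"turn":0,"claw":0},{"dp":[0,0,0],"turn":0,"claw":0}]'
python3 -m jog '[{"dp":[0,0.08,0],"turn":0,"claw":0},{"dp":[0,0.08,0],"turn":0,"claw":0},{"dp":[0,0.08,0],"turn":0,"claw":0},{"dp":[0,0.08,0],"turn":0,"claw":0},{"dp":[0,0.06,0],"turn":0,"claw":0},{"dp":[0,0,0],"turn":0,"claw":0},{"dp":[0,0,0],"turn":0,"claw":0}]'; python3 go.py|head -1
```

```text
clock: 3.48
position: [0.5205, 0.171, 0.0829]
ee_rot: [0.131, -0.695, 0.695, -0.132]
ft_force: [-0.2, -0.1, -0.6]
grip_width: 0.0
clock: 4.35
position: [0.5194, 0.171, 0.0624]
ee_rot: [0.132, -0.695, 0.695, -0.132]
ft_force: [-0.9, -0.3, 2.6]
grip_width: -0.0
t 4.35 pos [0.5194 0.171  0.0624] F [-0.9  -0.32  2.56] w -0.0 tooly [-0. -0. -1.]
```

```bash
for i in 1 2; do python3 -m jog '[{"dp":[0,0,0],"turn":0,"claw":0}]'|sed -n '2p;4p'; done
python3 -m jog '[{"dp":[0,0.06,0],"turn":0,"claw":0},{"dp":[0,0,0],"turn":0,"claw":0},{"dp":[0,0,0],"turn":0,"claw":0}]'|sed -n '2p;4p'
python3 -m jog '[{"dp":[0,0,0],"turn":0,"claw":0}]'|sed -n '2p;4p'
python3 -m jog '[{"dp":[0,-0.3,0],"turn":0,"claw":0},{"dp":[0,-0.5,0],"turn":0,"claw":0},{"dp":[0,0,0],"turn":0,"claw":0},{"dp":[0,0,0],"turn":0,"claw":0}]';python3 go.py
```

```text
position: [0.5194, 0.171, 0.0624]
ft_force: [-1.6, -1.6, 2.7]
position: [0.5194, 0.171, 0.0624]
ft_force: [-1.4, -1.8, 3.1]
position: [0.5195, 0.1711, 0.0593]
ft_force: [-1.5, -0.9, 5.1]
position: [0.5195, 0.1711, 0.0594]
ft_force: [-1.3, -0.2, 4.4]
clock: 5.6
position: [0.5193, 0.1708, 0.0992]
ee_rot: [0.132, -0.695, 0.695, -0.132]
ft_force: [0.3, 0.3, 0.0]
grip_width: -0.003
t 5.6 pos [0.5193 0.1708 0.0992] F [0.28 0.33 0.03] w -0.003 tooly [-0. -0. -1.]
L [-0.022  0.     0.037]
M [2.840e-01 1.000e-03 3.001e+00]
R [1.241e+00 2.000e-03 7.428e+00]
l [ 1.56   0.    -0.585]
m [1.866e+00 1.000e-03 2.378e+00]
r [2.804e+00 2.000e-03 6.813e+00]
```

```bash
python3 -m jog '[{"dp":[0.07,0,0.75],"turn":0,"claw":0},{"dp":[0.07,0,0.75],"turn":0,"claw":0},{"dp":[0.07,0,0.75],"turn":0,"claw":0},{"dp":[0.07,0,0.75],"turn":0,"claw":0},{"dp":[0,0.3,0],"turn":0,"claw":0},{"dp":[0,0.12,0],"turn":0,"claw":0},{"dp":[0,0,0],"turn":0,"claw":0},{"dp":[0,0,0],"turn":0,"claw":0}]'
python3 -m jog '[{"dp":[0,0.08,0],"turn":0,"claw":0},{"dp":[0,0.08,0],"turn":0,"claw":0},{"dp":[0,0.08,0],"turn":0,"claw":0},{"dp":[0,0.08,0],"turn":0,"claw":0},{"dp":[0,0,0],"turn":0,"claw":0},{"dp":[0,0,0],"turn":0,"claw":0},{"dp":[0,0,0],"turn":0,"claw":0}]'
python3 -m jog '[{"dp":[0,0,0],"turn":0,"claw":0}]'|sed -n '2p;4p'
python3 -m jog '[{"dp":[0,0.06,0],"turn":0,"claw":0},{"dp":[0,0,0],"turn":0,"claw":0},{"dp":[0,0,0],"turn":0,"claw":0}]'|sed -n '2p;4p'
python3 -m jog '[{"dp":[0,0,0],"turn":0,"claw":0}]'|sed -n '2p;4p'
python3 -m jog '[{"dp":[0,-0.3,0],"turn":0,"claw":0},{"dp":[0,-0.5,0],"turn":0,"claw":0},{"dp":[0,0,0],"turn":0,"claw":0},{"dp":[0,0,0],"turn":0,"claw":0}]';python3 go.py
```

```text
clock: 6.6
position: [0.5613, 0.0273, 0.0786]
ee_rot: [-0.132, 0.695, -0.695, 0.132]
ft_force: [0.2, -0.1, 0.6]
grip_width: -0.001
clock: 7.48
position: [0.5614, 0.0263, 0.0626]
ee_rot: [0.132, -0.695, 0.695, -0.132]
ft_force: [-1.8, 0.1, 5.4]
grip_width: 0.002
position: [0.5614, 0.0263, 0.0626]
ft_force: [-2.0, -0.4, 5.4]
position: [0.5614, 0.0263, 0.0598]
ft_force: [-3.2, -0.2, 7.4]
position: [0.5614, 0.0264, 0.0598]
ft_force: [-2.4, -0.5, 7.9]
clock: 8.6
position: [0.5611, 0.0261, 0.0991]
ee_rot: [0.132, -0.695, 0.695, -0.132]
ft_force: [0.4, 0.6, -0.8]
grip_width: -0.001
t 8.6 pos [0.5611 0.0261 0.0991] F [ 0.37  0.64 -0.8 ] w -0.001 tooly [-0. -0. -1.]
L [-0.303 -0.    -2.963]
M [0.003 0.    0.001]
R [9.590e-01 1.000e-03 4.428e+00]
l [ 1.279  0.    -3.585]
m [ 1.585e+00  1.000e-03 -6.210e-01]
r [2.523e+00 1.000e-03 3.813e+00]
```

```bash
python3 -m jog '[{"dp":[0.16,0,0.74],"turn":0,"claw":0},{"dp":[0.16,0,0.74],"turn":0,"claw":0},{"dp":[0.16,0,0.74],"turn":0,"claw":0},{"dp":[0.16,0,0.74],"turn":0,"claw":0},{"dp":[0.16,0,0.74],"turn":0,"claw":0},{"dp":[0.16,0,0.73],"turn":0,"claw":0},{"dp":[0,0.3,0],"turn":0,"claw":0},{"dp":[0,0.12,0],"turn":0,"claw":0},{"dp":[0,0,0],"turn":0,"claw":0},{"dp":[0,0,0],"turn":0,"claw":0}]'
python3 -m jog '[{"dp":[0,0.08,0],"turn":0,"claw":0},{"dp":[0,0.08,0],"turn":0,"claw":0},{"dp":[0,0.08,0],"turn":0,"claw":0},{"dp":[0,0.08,0],"turn":0,"claw":0},{"dp":[0,0,0],"turn":0,"claw":0},{"dp":[0,0,0],"turn":0,"claw":0},{"dp":[0,0,0],"turn":0,"claw":0}]'
python3 -m jog '[{"dp":[0,0,0],"turn":0,"claw":0}]'|sed -n '2p;4p'
python3 -m jog '[{"dp":[0,0.06,0],"turn":0,"claw":0},{"dp":[0,0,0],"turn":0,"claw":0},{"dp":[0,0,0],"turn":0,"claw":0}]'|sed -n '2p;4p'
python3 -m jog '[{"dp":[0,0,0],"turn":0,"claw":0}]'|sed -n '2p;4p'
python3 -m jog '[{"dp":[0,-0.3,0],"turn":0,"claw":0},{"dp":[0,-0.5,0],"turn":0,"claw":0},{"dp":[0,0,0],"turn":0,"claw":0},{"dp":[0,0,0],"turn":0,"claw":0}]';python3 go.py
```

```text
clock: 9.85
position: [0.598, -0.1964, 0.0787]
ee_rot: [0.132, -0.695, 0.695, -0.132]
ft_force: [-0.4, -0.3, -0.3]
grip_width: 0.002
clock: 10.72
position: [0.5978, -0.1974, 0.0628]
ee_rot: [0.132, -0.695, 0.695, -0.132]
ft_force: [-3.4, 1.0, 8.1]
grip_width: 0.001
position: [0.5978, -0.1974, 0.0629]
ft_force: [-3.4, 1.0, 7.2]
position: [0.5979, -0.1974, 0.0602]
ft_force: [-4.8, 1.8, 11.0]
position: [0.5979, -0.1974, 0.0602]
ft_force: [-4.9, 0.8, 10.3]
clock: 11.85
position: [0.5974, -0.1974, 0.0987]
ee_rot: [-0.132, 0.695, -0.695, 0.131]
ft_force: [0.9, -0.6, -0.8]
grip_width: 0.003
t 11.85 pos [ 0.5974 -0.1974  0.0987] F [ 0.89 -0.58 -0.81] w 0.003 tooly [-0.001  0.    -1.   ]
L [-1.264e+00  1.000e-03 -7.388e+00]
M [-9.580e-01  1.000e-03 -4.425e+00]
R [-0.001 -0.     0.002]
l [ 3.180e-01  2.000e-03 -8.011e+00]
m [ 6.240e-01  2.000e-03 -5.047e+00]
r [ 1.562e+00  1.000e-03 -6.130e-01]
```

The forces were about 4.7, 7.7 and 10.7 N at roughly 8.5 mm of travel for left, middle and right, so the left mount is softest. Next I'll go to its tag.

```bash
python3 -m jog '[{"dp":[0.03,0,-0.73],"turn":0,"claw":0},{"dp":[0.03,0,-0.73],"turn":0,"claw":0},{"dp":[0.03,0,-0.73],"turn":0,"claw":0},{"dp":[0.03,0,-0.73],"turn":0,"claw":0},{"dp":[0.03,0,-0.73],"turn":0,"claw":0},{"dp":[0.03,0,-0.73],"turn":0,"claw":0},{"dp":[0.03,0,-0.73],"turn":0,"claw":0},{"dp":[0.03,0,-0.73],"turn":0,"claw":0},{"dp":[0.03,0,-0.73],"turn":0,"claw":0},{"dp":[0.03,0,-0.73],"turn":0,"claw":0},{"dp":[0.02,0,-0.71],"turn":0,"claw":0},{"dp":[0,0,0],"turn":0,"claw":0},{"dp":[0,0,0],"turn":0,"claw":0},{"dp":[0,0,0],"turn":0,"claw":0}]'; python3 go.py
python3 - <<'E'
from h import *
c=manip.camera("wrist");cv2.imwrite("pics/w.png",c["frame"])
E
```

```text
clock: 13.6
position: [0.4365, 0.1684, 0.0989]
ee_rot: [0.131, -0.695, 0.695, -0.131]
ft_force: [-0.1, 0.5, 0.5]
grip_width: 0.002
t 13.6 pos [0.4365 0.1684 0.0989] F [-0.08  0.54  0.52] w 0.002 tooly [-0. -0. -1.]
L [-1.582e+00 -1.000e-03  5.950e-01]
M [-1.28  -0.     3.559]
R [-3.310e-01  1.000e-03  7.987e+00]
l [ 0.002 -0.    -0.025]
m [3.030e-01 1.000e-03 2.939e+00]
r [1.233e+00 2.000e-03 7.375e+00]
```

View pics/w.png

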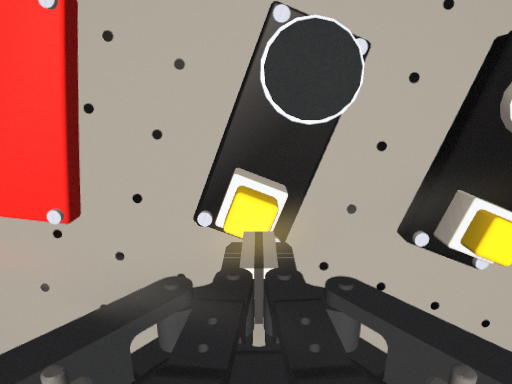

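The wrist view shows the closed tips at (258,240), in line with the left mount's yellow tag at (250,212). Its pad is at (312,70) and the red plate is off to the left. I'll push down now.

```bash
python3 -m jog '[{"dp":[0,0.4,0],"turn":0,"claw":0},{"dp":[0,0.28,0],"turn":0,"claw":0},{"dp":[0,0.05,0],"turn":0,"claw":0},{"dp":[0,0.05,0],"turn":0,"claw":0},{"dp":[0,0.05,0],"turn":0,"claw":0},{"dp":[0,0.05,0],"turn":0,"claw":0},{"dp":[0,0.05,0],"turn":0,"claw":0},{"dp":[0,0.05,0],"turn":0,"claw":0},{"dp":[0,0.05,0],"turn":0,"claw":0},{"dp":[0,0,0],"turn":0,"claw":0},{"dp":[0,0,0],"turn":0,"claw":0}]'
```

```text
clock: 15.02
position: [0.4366, 0.1695, 0.0481]
ee_rot: [0.131, -0.695, 0.695, -0.132]
ft_force: [-1.2, -1.2, 7.4]
grip_width: 0.001
```

```bash
python3 -m jog '[{"dp":[0,0.03,0],"turn":0,"claw":0},{"dp":[0,0,0],"turn":0,"claw":0},{"dp":[0,0,0],"turn":0,"claw":0}]'
python3 -m jog '[{"dp":[0,-0.3,0],"turn":0,"claw":0},{"dp":[0,-0.7,0],"turn":0,"claw":0},{"dp":[0,-0.8,0],"turn":0,"claw":0},{"dp":[0,-0.8,0],"turn":0,"claw":0},{"dp":[0,-0.6,0],"turn":0,"claw":0},{"dp":[0,0,-0.8],"turn":0,"claw":0},{"dp":[0,0,-0.8],"turn":0,"claw":0},{"dp":[0,0,-0.8],"turn":0,"claw":0},{"dp":[0,0,0],"turn":0,"claw":0},{"dp":[0,0,0],"turn":0,"claw":0},{"dp":[0,0,0],"turn":0,"claw":0}]'
python3 - <<'E'
from h import *
c=manip.camera("scene");a=dict(np.load("scene.npz"))
W=pts(c);W0=pts(a)
for n,(u,v) in dict(lt=(246,121),mt=(230,161),rt=(188,235),lp=(275,127),mp=(262,169),rp=(223,247),drv=(124,300),case=(300,243),post=(334,184)).items():
    s=np.s_[v-2:v+3,u-2:u+3]
    print(n,np.nanmedian(W0[s].reshape(-1,3),0).round(4),np.nanmedian(W[s].reshape(-1,3),0).round(4))
cv2.imwrite("pics/end.png",c["frame"])
E
```

```text
clock: 15.4
position: [0.4367, 0.1696, 0.0478]
ee_rot: [0.131, -0.694, 0.695, -0.132]
ft_force: [-9.1, -4.1, 27.9]
grip_width: -0.001
clock: 16.77
position: [0.3929, 0.28, 0.2062]
ee_rot: [0.131, -0.695, 0.695, -0.131]
ft_force: [0.5, -0.4, -1.2]
grip_width: 0.0
lt [0.4398 0.1638 0.0582] [0.4321 0.1755 0.0465]
mt [0.4807 0.0186 0.0591] [0.4806 0.0197 0.0593]
rt [ 0.5181 -0.2026  0.0594] [ 0.5178 -0.2031  0.0593]
lp [0.5198 0.1696 0.0677] [0.5198 0.169  0.0679]
mp [0.5615 0.0251 0.0678] [0.5625 0.0247 0.0679]
rp [ 0.5979 -0.1977  0.0682] [ 0.5973 -0.1978  0.0669]
drv [ 0.4805 -0.37    0.0242] [ 0.4805 -0.3701  0.0249]
case [ 0.7176 -0.0992  0.0412] [ 0.7175 -0.0991  0.0416]
post [0.7083 0.111  0.0115] [0.708  0.1118 0.0109]
```

View pics/end.png

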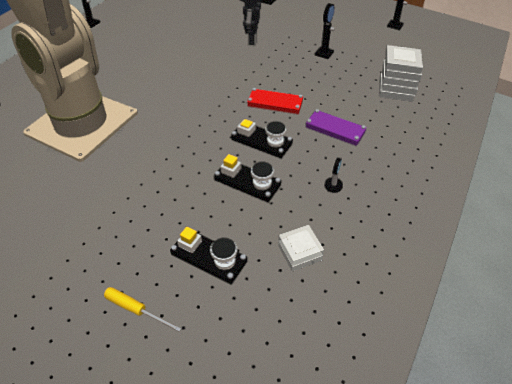

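The left tag at (247,125) is down and the other two are up. The pads are up, the bystanders haven't moved, and the arm is clear of everything.

```bash
python3 -c "
from workcell import manip
print(manip.hand_in())"
```

```text
the job is handed in; nothing more can be done
None
```

The left mount is the soft one. I pushed its yellow tag fully down and handed the job in; the hand-in gives no verdict.

- **Feeling the springs:** I pressed the pads left, middle and right. At about 8 mm of travel they pushed back with roughly 4.7, 7.7 and 10.7 N. These fit springs of about 0.4, 0.8 and 1.2 N/mm.
- **Pushing the tag:** The left tag met its stop at 47.8 mm above the table, with the wrist force rising to 28 N.
- **Last check:** The left tag's top reads about 46.5 mm, down from 58.2 mm. The other two tags, all three pads, the lens post, the lens case and the screwdriver have not moved, to within about 1–1.5 mm of camera noise. The arm is clear of everything, and the clock stood near 17 s of the 51 s allowed. No checks failed or disagreed.

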